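# Refit the upper burr carrier of a coffee grinder

### The job

The coffee grinder has been cleaned, but its upper burr carrier, the round metal flange with the bridge bar, was only laid into the collar and still rides on top of the locating pin. Push the bridge bar round with a fingertip until the notch in the flange's rim stands over the pin, then press the carrier down with the fingertips until it is fully home on its ledge. Push and press gently (under 30 N, the burrs are brittle); do not pinch or lift the carrier, and leave the clear hopper, the mug and the coffee box standing where they are.

Things in the scene. Friction and masses are not known exactly. Their poses are not given: they have to be found in the camera images.
- grinder: coffee grinder without its hopper, fixed: aluminium body 150 x 130 mm, 128 mm high, a small steel cup in the recess at its front. On top a black ribbed round collar, 128 mm across, rim 170 mm above the worktop, 105 mm wide inside, with a flat ledge 11.5 mm below the rim. Origin on the worktop under the collar's upright axis; x points from the machine's front (cup, dial, switch) to its back, z up
- pin_tip (a point): top of the fixed locating pin: upright steel pin 8 mm thick with a domed end, standing 8.5 mm above the ledge, 48 mm from the collar's axis, towards the front of the machine; tip 167 mm above the worktop. Its outer half shows in the gap between flange and collar; a small raised metal block on the collar's rim, 6 x 8 mm, 3 mm high, marks its place
- carrier: upper burr carrier: steel flange 96 mm across, 9 mm thick, with a 40 mm bean hole. Origin on the collar's axis at the flange's underside; x points to the notch. As found the flange's upper face stands 6 mm above the collar's rim; home it lies 2.5 mm below the rim. Two flat screw heads, 2.5 mm high, stand on it 31 mm from the axis, to either side of the bridge bar
- carrier_top (a point): middle of the top of the carrier's bridge bar, on the axis. The steel bar runs straight along the carrier's y, square to the direction of the notch, over the bean hole: 70 mm long (35 mm each way), 9 mm thick; its top is 20 mm above the flange's upper face and its lower edge 8 mm above that face. This point is 196 mm above the worktop as found, 187.5 mm when the carrier is home
- notch (a point): middle of the mouth of the carrier's only notch, on the flange's rim at its underside, 48 mm from the axis: 12 mm wide, 6 mm deep, through the flange's full thickness. It must stand over the pin for the carrier to go down: 2 mm of play to each side, and the pin's domed end guides it in from about 3 mm off
- carrier_turn (a joint): turn of the carrier about the collar's upright axis (rad), positive anticlockwise seen from above; it turns without end and stays where it is left (drag 0.1 N m). At 0, and again at a full turn (6.283), the notch stands over the pin. As found it reads between 0.9 and 5.38
- carrier_depth (a joint): how far the carrier has been pressed down (m): 0 as found, riding on the pin; 0.0085 fully home; below 0 it has been raised. A snug rubber ring holds it at any height; a push of about 7 N moves it down when the notch is over the pin, otherwise the pin stops it. When it is home the ledge is a hard stop
- hopper: the grinder's bean hopper, loose: clear plastic funnel with black rings, 131 mm across at the top, 99 mm high, standing on its neck to the right of the grinder; origin at the middle of its underside
- mug: white dotted mug, loose, 86 mm across, 124 mm with its handle, 101 mm high, standing to the right of the hopper; origin at the middle of its underside
- coffee_box: dark carton of coffee, loose, 56 x 90 x 102 mm, standing behind the grinder; origin at the middle of its underside

How it is judged:
By the outcome, as a careful person would: the job done as asked, in the order asked, and still so for the second after the job is handed in, with the robot touching nothing.
It also fails if it takes over 40 s, if anything falls off the work surface, if the arm or the gripper's body presses on something with over 40 N, if the wrist force passes 120 N, or if a joint passes its speed limit or range.

### The arm

A 6-joint arm with a two-finger parallel gripper is mounted at the origin on a cart in front of the work surface, level with it; the furniture and walls round the work are solid. World frame = base frame: x ahead of the robot, y to its left, z up, the work surface at z = 0. Lengths are in m, angles in rad, forces in N, time in s.
With the tool pointing down it reaches from about 0.25 to 0.8 m from the base axis. Payload 8.5 kg.
Tool frame: the origin (TCP) lies where the fingers leave the gripper's body, on its centre line; the fingertips stand 73 mm ahead of it and the grasp point (between the pads) lies 54 mm ahead of it (ctrl.tip_extent is the z of the fingertips in the tool frame, in m); z points along the fingers, y is the line along which they close (so a half turn about z gives the same grasp; the last joint's range is limited). The gripper opens to 85 mm and grips with 20 to 120 N. Pads are 22 mm wide; open, the fingers measure 114 mm over their backs; the gripper's body (76 mm by 85 mm) begins 54 mm behind the grasp point. The pads swing forward as they close: fully open they stand 13 mm farther back than shut.
Start: joints at [-1.146, 0.238, -0.013, 1.319, 0, 1.571], TCP at [0.216, -0.478, 0.304] pointing down, gripper open.
Joint ranges: [-2.66, 2.66], [-1.03, 1.9], [-1.14, 1.46], [-1.82, 2.27], [-1.45, 1.34], [-3.14, 3.14]. Speed limits (rad/s): [2.22, 2.22, 2.79, 3.14, 3.14, 3.14].

### API

Orientations are given as a unit quaternion [x, y, z, w].
In Python, from workcell import get_state, camera, order, ctrl gives the robot as it stands.
- The arm moves only by the shell command python3 -m crank 'ROWS' [FORCE]. ROWS is JSON, a list of rows, each a list of 5 numbers: the closure, from 0 (fully open) to 1 (shut), then the shift along the world's x, y, z in cm, then the turn about the world's z in degrees. A call has 1 to 12 rows; each row shifts and turns the commanded pose from where the row before left it; what a row does not reach is not made up. A row lasts 1/8 s, in which the tool goes at most 62.5 mm and 10.7 degrees, less where a joint would pass 70% of its speed; a pose out of reach is approached as far as the arm can. A call with a gripper value outside its range is refused whole. The fingers move at their own pace and stop on an object; FORCE is the grip in N (left out, the last holds). Time passes only in rows, so rows that do not move let the fingers close. It gives the time, the measured TCP pose, the force, the opening and the grip force at its end, in the units of the state.
- get_state(): the state, without advancing time (a new reading comes with each control period).
- camera(name): name is "side" or "top"; returns a dict with "pixels" (400x640x3 uint8, red, green, blue), "depth" (400x640 float32, m along the optical axis (not along the pixel's ray), 0 where there is no reading), "vertical_fov" (degrees; the focal length in pixels is half the picture's height over the tangent of half this angle, whatever the lens; pixels are square), "cx", "cy" (the principal point, pixels), "R" (3x3) and "t" (3): a world point X has camera coordinates R X + t. Camera axes: x right, y down, z forward; pixel columns grow to the right and rows downward; lengths in m; the calibration is good to about 2 mm. A picture is of the moment at which its call begins.
- order.hand_in(): hands the job in; it is judged then, once.
The state is a dict: "time": time; "joints": joint angles; "joint_vel": joint speeds; "joint_torque": joint torques, N m; "tool_pos": TCP position; "eef_rot": TCP orientation; "wrist_force": force on the tool from outside, world axes, zero at the start; "moment": the same for the moment, N m; "gripper_width": finger opening in m; "grasp_force": force on a finger pad.
Only numpy, scipy, OpenCV 4.12 (cv2) and the standard library are available. Lean on these libraries where they do the work, as an engineer would, in place of code of your own. Each camera call takes 0.05 s, during which the arm holds its last target. There are 200 camera calls.

## Working session

There is one attempt and no reset: what is moved stays moved. The work goes in short steps, Python scripts to look and compute and a shell command to move; the robot and the scene stay as the last step left them, time stands still between calls to the robot, and variables do not carry over. Pictures are saved under pics/ and viewed, at most 10 in all, crops included, and the job is handed in when it is done.

```bash
ls; mkdir -p pics
cat > h.py <<'E'
import numpy as np,cv2
from workcell import get_state,camera,order,ctrl
def world(c,u,v,d=None,z=None):
    f=200/np.tan(np.radians(c["vertical_fov"])/2);R=np.array(c["R"]);t=np.array(c["t"])
    ray=np.stack([(np.asarray(u)-c["cx"])/f,(np.asarray(v)-c["cy"])/f,np.ones_like(np.asarray(u,float))],-1)
    if z is not None:
        o=-R.T@t;r=ray@R;return o+r*((z-o[2])/r[...,2])[...,None]
    return (ray*np.asarray(d)[...,None]-t)@R
def pix(c,X):
    f=200/np.tan(np.radians(c["vertical_fov"])/2);p=np.asarray(X)@np.array(c["R"]).T+np.array(c["t"])
    return np.stack([f*p[...,0]/p[...,2]+c["cx"],f*p[...,1]/p[...,2]+c["cy"]],-1)
def cloud(c):
    v,u=np.mgrid[:400,:640];return world(c,u,v,c["depth"])
def save(c,n,box=None,s=1):
    im=c["pixels"][...,::-1]
    if box: im=im[box[1]:box[3],box[0]:box[2]]
    cv2.imwrite("pics/"+n,cv2.resize(im,None,fx=s,fy=s,interpolation=cv2.INTER_CUBIC))
E
python3 - <<'E'
from h import *
for n in("top","side"):
    c=camera(n);save(c,n+"0.png");np.save(n+"0.npy",c,allow_pickle=True)
    print(n,c["vertical_fov"],-np.array(c["R"]).T@c["t"])
print(get_state(),ctrl.tip_extent)
E
```

```text
pics
top 49.096880148222084 [0.46062081 0.09927653 1.25863614]
side 55.42899021003041 [ 0.47835795 -0.7236308   0.5878136 ]
{'time': 0.1, 'joints': array([-1.14599586e+00,  2.38688698e-01, -1.41333772e-02,  1.31921392e+00,
        3.40529425e-05,  1.57078000e+00]), 'joint_vel': array([ 2.02046627e-04, -2.96208702e-04,  3.25839476e-03, -2.04760900e-03,
        3.78110671e-05, -2.79592653e-04]), 'joint_torque': array([-1.37328305e-03, -5.39722359e+01,  3.46999490e+01,  1.34334317e-02,
       -9.53355197e-05, -1.21866071e-05]), 'tool_pos': array([ 0.21626794, -0.47808698,  0.30337294]), 'eef_rot': array([ 9.77525839e-01,  2.10814729e-01, -1.14016616e-04, -6.09496150e-04]), 'wrist_force': array([ 0.86515584, -0.63148605,  1.24418194]), 'moment': array([ 0.01203445,  0.01383272, -0.05717485]), 'grasp_force': 0.0, 'gripper_width': 0.0853057084770177} 0.0726
```

View pics/top0.png

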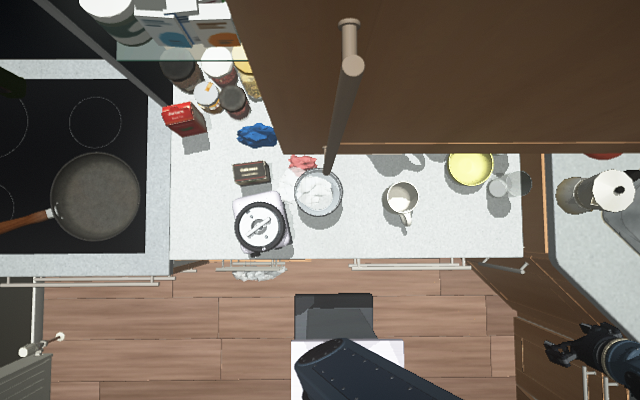

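View pics/side0.png

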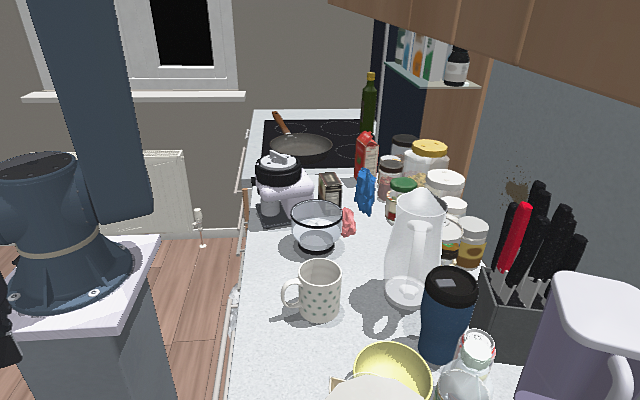

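The top view shows the grinder at about (260,228), the hopper at (318,192), the mug at (402,200) and the coffee box at (252,173). Next I'll crop the grinder and measure it.

Run:
```python
from h import *
c=np.load("top0.npy",allow_pickle=True).item();s=np.load("side0.npy",allow_pickle=True).item()
P=cloud(c);uv=pix(c,P)
roi=np.zeros((400,640),bool);roi[185:270,220:305]=1
m=roi&(P[...,2]>.155)&(P[...,2]<.21)&(c["depth"]>0)
Q=P[m];(cx,cy),r=cv2.minEnclosingCircle(Q[:,:2].astype(np.float32));print("collar",cx,cy,r)
b=P[roi&(P[...,2]>.189)&(P[...,2]<.205)&(np.hypot(P[...,0]-cx,P[...,1]-cy)<.045)]
print(len(b),b.mean(0));w,V=np.linalg.eigh(np.cov(b[:,:2].T));print("bar dir deg",np.degrees(np.arctan2(V[1,1],V[0,1])),np.sqrt(w)*np.sqrt(12))
h=[];
for lo in np.arange(.16,.2,.004): h.append((round(lo,3),int((m&(P[...,2]>=lo)&(P[...,2]<lo+.004)).sum())))
print(h)
im=cv2.resize(c["pixels"][188:268,220:300,::-1],(560,560),interpolation=cv2.INTER_CUBIC)
u,v=pix(s,np.array([cx,cy,.18]));print(u,v)
u=int(u);v=int(v);im2=cv2.resize(s["pixels"][v-35:v+35,u-35:u+35,::-1],(560,560),interpolation=cv2.INTER_CUBIC)
cv2.imwrite("pics/crop0.png",cv2.resize(np.hstack([im,im2]),(800,400)))
```

```text
collar 0.47174006700515747 0.22903728485107422 0.06434053927659988
111 [0.47145782 0.22861879 0.19605466]
bar dir deg 126.33941513617012 [0.00935076 0.06958668]
[(np.float64(0.16), 186), (np.float64(0.164), 87), (np.float64(0.168), 320), (np.float64(0.172), 451), (np.float64(0.176), 510), (np.float64(0.18), 34), (np.float64(0.184), 4), (np.float64(0.188), 4), (np.float64(0.192), 47), (np.float64(0.196), 54), (np.float64(0.2), 6)]
278.69835619932445 158.6049424861135
```

View pics/crop0.png

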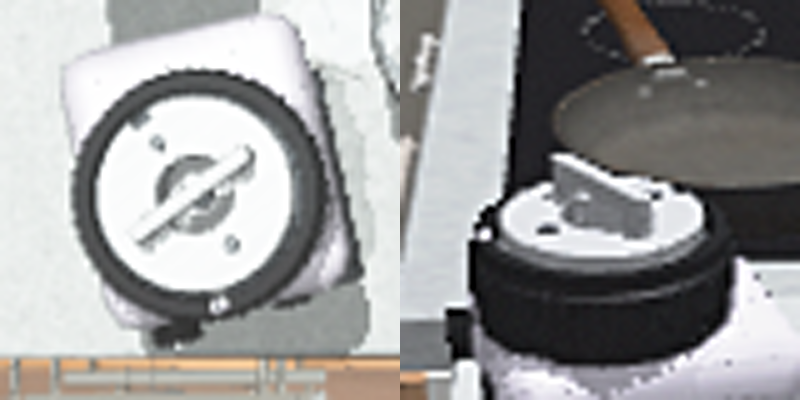

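The crop shows the bar running from lower left (140,240) to upper right (250,155). The notch is at the rim's upper left (138,120) and the pin marker at the bottom (218,303). I'll measure the marker and body angle, and the clearance to the overhead cupboard.

Run:
```python
from h import *
c=np.load("top0.npy",allow_pickle=True).item();P=cloud(c);I=c["pixels"].astype(int)
C=np.array([.4716,.2288])
v,u=np.mgrid[:400,:640]
g=world(c,u,v,z=.173);d=np.hypot(*(g[...,:2]-C).transpose(2,0,1));a=np.degrees(np.arctan2(g[...,1]-C[1],g[...,0]-C[0]))%360
m=(d>.055)&(d<.064)&(I.min(-1)>130)
for A,D,q in zip(a[m],d[m],I.min(-1)[m]): print(round(A),round(D*1e3),q,end='; ')
w=I.min(-1)[m];print("\nmarker",np.average(g[m][:,:2],axis=0,weights=w)-C,np.average(a[m],weights=w))
g=world(c,u,v,z=.176);d=np.hypot(*(g[...,:2]-C).transpose(2,0,1));a=np.degrees(np.arctan2(g[...,1]-C[1],g[...,0]-C[0]))%360
m=(d>.0425)&(d<.0465)&(I.max(-1)<140);print("notch cand",sorted(zip(a[m].round(),I.max(-1)[m])))
roi=np.zeros((400,640),bool);roi[185:275,215:310]=1
B=P[roi&(P[...,2]>.08)&(P[...,2]<.135)];print("body",cv2.minAreaRect(B[:,:2].astype(np.float32)))
o=(P[...,2]>.5)&(v<200)&(u>225)&(u<520)&(c["depth"]>0);print("cupboard minx",P[o].min(0),P[o][:,2].min())
for n,(uu,vv) in dict(hop=(318,192),mug=(400,200),box=(252,173)).items(): print(n,P[vv,uu])
```

```text
6 64 255; 3 64 193; 1 63 215; 359 63 255; 357 64 202; 354 64 226; 352 64 255; 17 64 255; 15 63 255; 13 63 203; 343 64 246; 22 63 255; 20 62 204; 336 64 249; 27 63 239; 25 62 144; 32 63 255; 30 62 201; 35 63 240; 40 64 255; 38 62 242; 36 61 139; 43 63 255; 41 62 215; 46 63 255; 45 62 243; 49 64 255; 48 62 219; 52 64 255; 51 62 255; 50 60 155; 54 62 255; 53 60 170; 57 63 254; 56 61 165; 60 64 248; 59 62 223; 62 63 240; 61 61 138; 65 64 235; 64 62 144; 67 63 233; 67 61 135; 70 62 211; 72 63 223; 75 63 247; 74 60 141; 77 62 237; 79 64 238; 79 62 156; 82 64 236; 81 61 170; 84 63 242; 84 61 166; 86 63 242; 86 61 136; 88 63 238; 90 63 240; 90 60 144; 93 63 243; 93 60 140; 95 63 245; 95 61 142; 97 63 242; 97 61 189; 99 64 241; 100 61 208; 102 62 183; 104 62 219; 106 63 245; 107 60 180; 109 64 238; 109 61 182; 111 62 217; 114 63 241; 114 61 183; 117 62 217; 119 63 239; 120 61 180; 122 62 249; 123 60 142; 124 63 241; 125 61 181; 127 63 217; 128 61 179; 130 62 238; 132 64 243; 133 62 163; 135 64 196; 136 62 185; 138 64 225; 140 62 189; 143 63 174; 145 61 132; 146 63 208; 148 62 154; 197 55 184; 149 64 203; 151 63 188; 153 62 146; 189 56 237; 191 56 171; 194 57 216; 196 57 152; 154 64 180; 156 63 154; 189 58 149; 191 59 167; 161 63 166; 190 63 153; 192 64 136; 
marker [0.0057623  0.03947529] 106.30803511512818
notch cand [(np.float64(33.0), np.int64(135)), (np.float64(38.0), np.int64(125))]
body ((0.4864136576652527, 0.19926711916923523), (0.16085796058177948, 0.1936868578195572), 12.759605407714844)
cupboard minx [ 0.54211222 -0.2347385   0.50026044] 0.500260444694098
hop [0.5686556  0.07876518 0.03578379]
mug [ 0.54660308 -0.156922    0.00808624]
box [0.61416211 0.25433813 0.10451234]
```

```bash
python3 -m crank '[[0.41,1.8,5,0,10],[0.41,1.8,5,0,10],[0.41,1.8,5,0,10],[0.41,1.8,5,0,10],[0.41,1.8,5,0,10],[0.41,1.8,5,0,10],[0.41,1.8,5,0,10],[0.41,1.8,5,0,10],[0.41,1.8,5,0,10],[0.41,1.8,5,0,10],[0.41,1.8,5,0,10],[0.41,1.8,5,0,10]]' 20
```

```text
time: 1.6
tool_pos: [0.4325, 0.1236, 0.3038]
eef_rot: [0.303, 0.953, -0.0, 0.0]
wrist_force: [0.9, -0.9, 0.1]
gripper_width: 0.0499
grasp_force: 0.0
```

```bash
python3 -m crank '[[0.41,1.8,5,0,10],[0.41,1.8,5,0,10],[0.41,0,0,0,0],[0.41,0,0,0,0]]'
cat > st.py <<'E'
from h import *
s=get_state();q=s["eef_rot"];x,y,z,w=q
yv=np.array([2*(x*y-z*w),1-2*(x*x+z*z)])
print("pos",s["tool_pos"].round(4),"yaw_y",np.degrees(np.arctan2(yv[1],yv[0])).round(1),"F",s["wrist_force"].round(1),"M",s["moment"].round(2),"w",s["gripper_width"],"q6",s["joints"][5],"t",s["time"])
print("to axis cm",((np.array([.4715,.2287])-s["tool_pos"][:2])*100).round(2))
E
python3 st.py
```

```text
time: 2.1
tool_pos: [0.4679, 0.2215, 0.3033]
eef_rot: [0.137, 0.991, -0.001, -0.001]
wrist_force: [0.1, -0.8, -0.7]
gripper_width: 0.0503
grasp_force: 0.0
pos [0.4679 0.2215 0.3033] yaw_y 74.3 F [ 0.1 -0.8 -0.7] M [-0.07  0.01 -0.03] w 0.05028078202610509 q6 0.7161666367013948 t 2.1
to axis cm [0.36 0.72]
```

```bash
python3 -m crank '[[0.41,0.35,0.7,-1,0],[0.41,0,0,-1.5,0],[0.41,0,0,-1.0,0],[0.41,0,0,0,0]]'; python3 st.py
python3 - <<'E'
from h import *
c=camera("side");u,v=pix(c,np.array([.4715,.2287,.22])).astype(int)
a=cv2.resize(c["pixels"][v-60:v+60,u-60:u+60,::-1],(600,600),interpolation=cv2.INTER_CUBIC);cv2.imwrite("pics/s1.png",a)
P=cloud(c);w=P[v-60:v+60,u-60:u+60].reshape(-1,3);d=np.abs(w[:,:2]-[.4715,.2287]).max(1)
print(u,v)
f=w[(d<.06)&(w[:,2]<.3)&(w[:,2]>.198)];print(len(f),np.sort(f[:,2])[:15].round(3))
E
```

```text
time: 2.6
tool_pos: [0.4713, 0.2281, 0.2678]
eef_rot: [0.137, 0.991, -0.001, -0.001]
wrist_force: [-0.5, -0.3, 0.2]
gripper_width: 0.05
grasp_force: 0.0
pos [0.4713 0.2281 0.2678] yaw_y 74.3 F [-0.5 -0.3  0.2] M [ 0.05 -0.04  0.03] w 0.04999405584749583 q6 0.7246975824575203 t 2.6
to axis cm [0.02 0.06]
278 144
553 [0.199 0.199 0.2   0.2   0.201 0.201 0.201 0.201 0.201 0.201 0.202 0.202
 0.202 0.202 0.202]
```

View pics/s1.png

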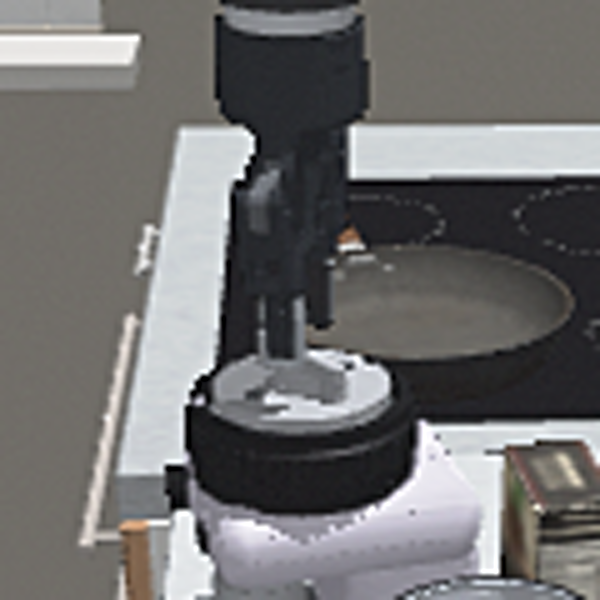

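The side view shows the fingertips at about (280,350), just above the flange, one on each side of the bar. I'll lower them and start turning.

```bash
python3 -m crank '[[0.41,0,0.05,-0.8,0],[0.41,0,0,-0.8,0],[0.41,0,0,0,0]]'; python3 -m crank '[[0.41,0,0,0,5],[0.41,0,0,0,5],[0.41,0,0,0,5],[0.41,0,0,0,5],[0.41,0,0,0,5],[0.41,0,0,0,5]]'; python3 st.py
python3 -m crank '[[0.41,0,0,0,8],[0.41,0,0,0,8],[0.41,0,0,0,8],[0.41,0,0,0,8],[0.41,0,0,0,8]]';python3 st.py
cat > bar.py <<'E'
from h import *
c=camera("top");P=cloud(c);C=np.array([.4716,.2288])
d=np.hypot(*(P[...,:2]-C).transpose(2,0,1))
for lo,hi in((.186,.204),):
    m=(P[...,2]>lo)&(P[...,2]<hi)&(d<.045);b=P[m]
    if len(b)>15:
        w,V=np.linalg.eigh(np.cov(b[:,:2].T));print("bar",len(b),b.mean(0).round(4),np.degrees(np.arctan2(V[1,1],V[0,1]))%180,np.sqrt(w*12))
a=cv2.resize(c["pixels"][188:268,220:300,::-1],(400,400),interpolation=cv2.INTER_CUBIC)
s=camera("side");b=cv2.resize(s["pixels"][120:200,238:318,::-1],(400,400),interpolation=cv2.INTER_CUBIC)
import sys
cv2.imwrite("pics/"+sys.argv[1],np.hstack([a,b]))
E
python3 bar.py b1.png
```

```text
time: 3.02
tool_pos: [0.4715, 0.2291, 0.2521]
eef_rot: [0.136, 0.991, -0.0, -0.001]
wrist_force: [0.4, 0.1, 0.4]
gripper_width: 0.0504
grasp_force: 0.0
time: 3.78
tool_pos: [0.4718, 0.2292, 0.253]
eef_rot: [-0.126, 0.992, -0.0, 0.0]
wrist_force: [-1.5, 0.4, -0.6]
gripper_width: 0.0505
grasp_force: 2.0
pos [0.4718 0.2292 0.253 ] yaw_y 104.5 F [-1.5  0.4 -0.6] M [ 0.    0.17 -0.08] w 0.05054658312612995 q6 0.1992391657154413 t 3.775
to axis cm [-0.03 -0.05]
time: 4.4
tool_pos: [0.4718, 0.2292, 0.253]
eef_rot: [-0.459, 0.889, -0.0, 0.0]
wrist_force: [-0.8, 0.2, -0.4]
gripper_width: 0.0504
grasp_force: 2.2
pos [0.4718 0.2292 0.253 ] yaw_y 144.6 F [-0.8  0.2 -0.4] M [ 0.03  0.07 -0.11] w 0.050449336891108115 q6 -0.5005920599604733 t 4.4
to axis cm [-0.03 -0.05]
```

View pics/b1.png

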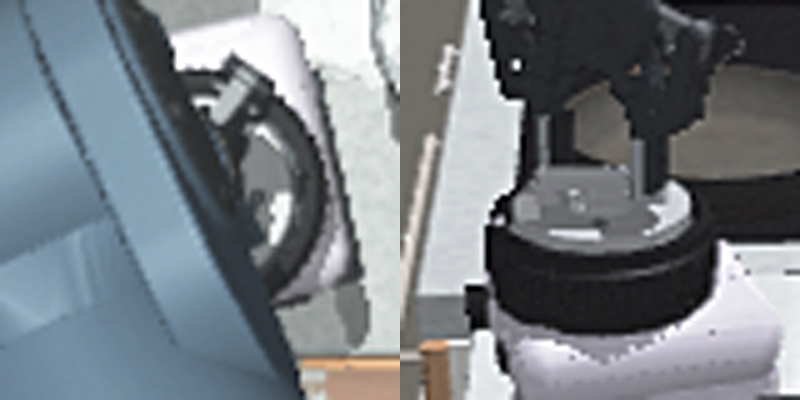

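The right-hand panel shows the fingers pushing both bar ends, with the bar broadside to the side camera. The moment reads 0.1 N m, as expected. Next I'll measure the bar angle from side depth, with the centre of the bar clear of the fingers, and keep turning.

```bash
cat > sb.py <<'E'
from h import *
s=camera("side");P=cloud(s);C=np.array([.4715,.2288]);d=np.hypot(*(P[...,:2]-C).transpose(2,0,1))
for R in(.018,.022):
    b=P[(d<R)&(P[...,2]>.185)&(P[...,2]<.199)];w,V=np.linalg.eigh(np.cov(b[:,:2].T));print("bar side",len(b),b.mean(0).round(4),np.degrees(np.arctan2(V[1,1],V[0,1]))%180,np.sqrt(w*12))
E
python3 sb.py
python3 -m crank '[[0.41,0,0,0,9],[0.41,0,0,0,9],[0.41,0,0,0,9],[0.41,0,0,0,9],[0.41,0,0,0,9],[0.41,0,0,0,9],[0.41,0,0,0,9],[0.41,0,0,0,9],[0.41,0,0,0,9],[0.41,0,0,0,5],[0.41,0,0,0,0]]';python3 st.py;python3 sb.py
```

```text
bar side 57 [0.4691 0.226  0.1919] 178.286023930499 [0.00940976 0.03142322]
bar side 63 [0.4675 0.2259 0.1919] 179.21104962305958 [0.00923606 0.03460453]
time: 5.92
tool_pos: [0.4718, 0.2293, 0.2529]
eef_rot: [0.94, -0.341, -0.0, -0.0]
wrist_force: [-0.5, -0.3, 1.0]
gripper_width: 0.0509
grasp_force: 0.1
pos [0.4718 0.2293 0.2529] yaw_y -129.8 F [-0.5 -0.3  1. ] M [ 0.05  0.07 -0.05] w 0.05093928935170734 q6 -1.993935479958686 t 5.925
to axis cm [-0.03 -0.06]
bar side 22 [0.4715 0.2293 0.1944] 83.5182744780811 [0.00953849 0.0403669 ]
bar side 25 [0.471  0.2269 0.1945] 82.29421839185322 [0.00949243 0.04415944]
```

```bash
python3 -m crank '[[0.41,0,0,0,6],[0.41,0,0,0,6],[0.41,0,0,0,4.5],[0.41,0,0,0,0],[0.41,0,0,0,-8],[0.41,0,0,2,0],[0.41,0,0,3,0],[0.41,-3,-5,0,0],[0.41,-3,-5,0,0],[0.41,-3,-5,0,0],[0.41,-3,-5,0,0],[0.41,0,0,0,0]]'|tail -3;python3 st.py
cat > fin.py <<'E'
from h import *
import sys
c=camera("top");P=cloud(c);C=np.array([.4716,.2288])
d=np.hypot(*(P[...,:2]-C).transpose(2,0,1))
b=P[(P[...,2]>.183)&(P[...,2]<.204)&(d<.04)];w,V=np.linalg.eigh(np.cov(b[:,:2].T));print("bar",len(b),b.mean(0).round(4),np.degrees(np.arctan2(V[1,1],V[0,1]))%180,np.sqrt(w*12))
fl=P[(d>.025)&(d<.043)&(P[...,2]<.183)];print("flange z",np.median(fl[:,2]))
a=cv2.resize(c["pixels"][188:268,220:300,::-1],(400,400),interpolation=cv2.INTER_CUBIC)
s=camera("side");b=cv2.resize(s["pixels"][120:200,238:318,::-1],(400,400),interpolation=cv2.INTER_CUBIC)
cv2.imwrite("pics/"+sys.argv[1],np.hstack([a,b]))
E
python3 fin.py f1.png
```

```text
wrist_force: [0.9, -0.3, -0.9]
gripper_width: 0.0504
grasp_force: 0.0
pos [0.3499 0.0268 0.3032] yaw_y -121.6 F [ 0.9 -0.3 -0.9] M [ 0.01 -0.09 -0.04] w 0.050424212273380925 q6 -2.5125263435897867 t 7.475
to axis cm [12.16 20.19]
bar 112 [0.4715 0.2275 0.1954] 99.50442536787307 [0.01428392 0.07073049]
flange z 0.17652982918044646
```

View pics/f1.png

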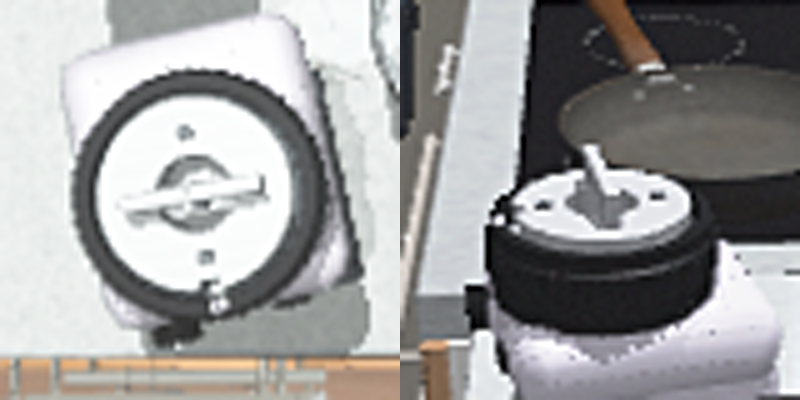

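The notch is at (208,285), a few degrees short of the marker at (218,303). I'll get finer angles.

Run:
```python
from h import *
c=camera("top");P=cloud(c);C=np.array([.4715,.2286]);d=np.hypot(*(P[...,:2]-C).transpose(2,0,1))
for lo in(.189,.192):
    b=P[(P[...,2]>lo)&(P[...,2]<.205)&(d<.042)];w,V=np.linalg.eigh(np.cov(b[:,:2].T));print(len(b),b.mean(0).round(4),np.degrees(np.arctan2(V[1,1],V[0,1]))%180,np.sqrt(w*12))
g0=c["pixels"].min(-1).astype(float)
v,u=np.mgrid[:400,:640];g=world(c,u,v,z=.176)[...,:2]-C;r=np.hypot(g[...,0],g[...,1]);a=np.degrees(np.arctan2(g[...,1],g[...,0]))%360
def cen(m,w,z):
    uu=np.average(u[m],weights=w[m]);vv=np.average(v[m],weights=w[m]);p=world(c,uu,vv,z=z)[:2]-C
    return np.hypot(*p)*1e3,np.degrees(np.arctan2(p[1],p[0]))%360
wb=np.clip(g0-70,0,None);m=(r>.052)&(r<.0615)&(abs(a-192)<12);print("marker",cen(m,wb,.173))
wd=np.clip(220-g0,0,None);m=(r>.041)&(r<.047)&(abs(a-192)<14);print("notch",cen(m,wd,.172))
for o in(10,190):
    m=(r>.026)&(r<.036)&(abs((a-o+180)%360-180)<12);print("screw",o,cen(m,wd,.1785))
print(g0[240:253,255:272].astype(int))
```

```text
108 [0.4717 0.2284 0.1959] 99.49347862452296 [0.0092211  0.06927298]
102 [0.4717 0.2284 0.1962] 99.46427198703877 [0.00883839 0.06864036]
marker (np.float64(55.56228562834845), np.float64(192.44077999044845))
notch (np.float64(44.07813173779384), np.float64(187.75759825061508))
screw 10 (np.float64(31.222167114251242), np.float64(7.32281126187574))
screw 190 (np.float64(30.596460800680415), np.float64(192.465902897205))
[[251 251 251 253 220 158 177 188 250 250 249 248 249 249 251 253 255]
 [250 250 249 250 253 240 252 254 253 250 250 250 250 252 254 254 213]
 [248 248 248 249 253 254 255 252 250 251 251 251 254 255 245 158  75]
 [250 250 250 251 254 250 251 226 211 251 254 253 253 232 143  88  82]
 [253 253 253 255 244 115  59 122 148 249 255 234 136  80  80  85  78]
 [250 252 254 255 206  95  84 224 253 229 139  83  79  80  83  84  84]
 [ 90  92 124 131 102  81 117 188 214 173  95  80  83  73  80  83  81]
 [ 68  78  67  65  65  64  90 114 117 179 101  76  81  82  85  80  68]
 [ 78  74  69  73  70  69  60 187 193 255 183  83  81  80  75  61  48]
 [ 83  84  85  84  84  82  75 237 172 216 154  83  74  61  59  79  86]
 [ 77  78  78  78  78  76  71 149 166 110  61  54  68  57 103 149 156]
 [ 55  55  55  60  59  63  56  51  77  66  76 103 128 108 144 153 152]
 [ 54  52  51  53  47 104 103 102 152 136 149 153 153 152 153 153 149]]
```

```bash
python3 -m crank '[[0.41,3,5,0,0],[0.41,3,5,0,0],[0.41,3,5,0,0],[0.41,3,5,0,0],[0.41,0,0,-3,0],[0.41,0,0,-2,0],[0.41,0,0,0,4],[0.41,0,0,0,4],[0.41,0,0,0,2],[0.41,0,0,0,1.5],[0.41,0,0,0,0]]'|tail -3;python3 st.py
python3 -m crank '[[0.41,0,0,0,-8],[0.41,0,0,2,0],[0.41,0,0,1.5,0],[1,0,0,0,0],[1,0,0,0,0],[1,0,0,0,0],[1,0,0,0,0]]'|tail -3;python3 st.py
```

```text
wrist_force: [-2.3, 1.5, -1.2]
gripper_width: 0.0503
grasp_force: 0.9
pos [0.4718 0.2296 0.2527] yaw_y -109.7 F [-2.3  1.5 -1.2] M [ 0.12  0.34 -0.06] w 0.05033696857938569 q6 -2.345636969759572 t 9.0
to axis cm [-0.03 -0.09]
wrist_force: [0.9, 0.5, 0.0]
gripper_width: -0.0002
grasp_force: 0.0
pos [0.4717 0.2291 0.2874] yaw_y -117.7 F [0.9 0.5 0. ] M [-0.01  0.02  0.01] w -0.00023572254793872264 q6 -2.2066832320973697 t 9.875
to axis cm [-0.02 -0.04]
```

```bash
python3 -m crank '[[1,0,0,-1,0],[1,0,0,-0.6,0],[1,0,0,-0.2,0],[1,0,0,-0.1,0],[1,0,0,-0.1,0],[1,0,0,0,0]]'|tail -3;python3 st.py
python3 -m crank '[[1,0,0,-0.1,0],[1,0,0,-0.1,0],[1,0,0,0,0]]'|tail -3;python3 st.py;python3 sb.py
```

```text
wrist_force: [-1.9, -0.8, 3.9]
gripper_width: -0.0001
grasp_force: 2.2
pos [0.4718 0.2292 0.2684] yaw_y -117.7 F [-1.9 -0.8  3.9] M [-0.18  0.33  0.02] w -6.225805345656007e-05 q6 -2.2066887878323005 t 10.625
to axis cm [-0.03 -0.05]
wrist_force: [-1.9, -0.4, 5.0]
gripper_width: -0.0005
grasp_force: 2.5
pos [0.4718 0.2292 0.2663] yaw_y -117.7 F [-1.9 -0.4  5. ] M [-0.16  0.48 -0.01] w -0.0004744530783382884 q6 -2.2066795619230994 t 11.0
to axis cm [-0.03 -0.05]
bar side 22 [0.4695 0.2228 0.1939] 151.4746525911447 [0.01470603 0.01976994]
bar side 26 [0.4698 0.2207 0.1935] 112.2756202610571 [0.016349   0.02390523]
```

It's going down at 5 N. I'll keep pressing in small steps.

```bash
for i in 1; do python3 -m crank '[[1,0,0,-0.1,0],[1,0,0,-0.1,0],[1,0,0,-0.1,0],[1,0,0,0,0]]'|grep -E "pos|force"; done
python3 -m crank '[[1,0,0,-0.1,0],[1,0,0,-0.1,0],[1,0,0,0,0]]'|grep -E "pos|force"
```

```text
tool_pos: [0.4718, 0.2292, 0.2633]
wrist_force: [-2.0, -1.2, 4.7]
grasp_force: 2.5
tool_pos: [0.4718, 0.2292, 0.2613]
wrist_force: [-1.5, -1.1, 5.7]
grasp_force: 2.5
```

```bash
python3 -m crank '[[1,0,0,-0.05,0],[1,0,0,-0.05,0],[1,0,0,0,0]]'|grep -E "pos|force"; python3 -m crank '[[1,0,0,-0.04,0],[1,0,0,0,0]]'|grep -E "pos|force"
```

```text
tool_pos: [0.4718, 0.2292, 0.2603]
wrist_force: [-2.2, 0.2, 5.8]
grasp_force: 2.8
tool_pos: [0.4718, 0.2292, 0.2601]
wrist_force: [-2.1, -1.2, 8.3]
grasp_force: 3.6
```

```bash
python3 -m crank '[[1,0,0,-0.03,0],[1,0,0,0,0]]'|grep -E "pos|force"; python3 -m crank '[[1,0,0,-0.03,0],[1,0,0,0,0]]'|grep -E "pos|force"
```

```text
tool_pos: [0.4718, 0.2292, 0.2601]
wrist_force: [-3.0, -1.1, 9.9]
grasp_force: 4.8
tool_pos: [0.4718, 0.2292, 0.2601]
wrist_force: [-3.2, -1.8, 12.1]
grasp_force: 6.0
```

Hard stop at TCP height 0.2601, which is the expected home height. A little more pressure to seat it, then I'll withdraw and look.

```bash
python3 -m crank '[[1,0,0,-0.05,0],[1,0,0,0,0],[1,0,0,0,0]]'|grep -E "pos|force"; python3 -m crank '[[1,0,0,1,0],[1,0,0,4,0],[1,-3,-5,0,0],[1,-3,-5,0,0],[1,-3,-5,0,0],[1,-3,-5,0,0],[1,0,0,0,0]]'|tail -3; sed -i 's/>.183)&(P\[...,2\]<.204/>.181)\&(P[...,2]<.204/; s/<.183)/<.178)/' fin.py; python3 fin.py f2.png
```

```text
tool_pos: [0.4718, 0.2292, 0.26]
wrist_force: [-5.5, -2.9, 15.8]
grasp_force: 8.0
wrist_force: [0.8, -0.1, -0.0]
gripper_width: 0.0001
grasp_force: 0.0
bar 107 [0.4717 0.2286 0.1873] 103.24122770051169 [0.00907209 0.07066109]
flange z 0.16805750321114665
```

View pics/f2.png

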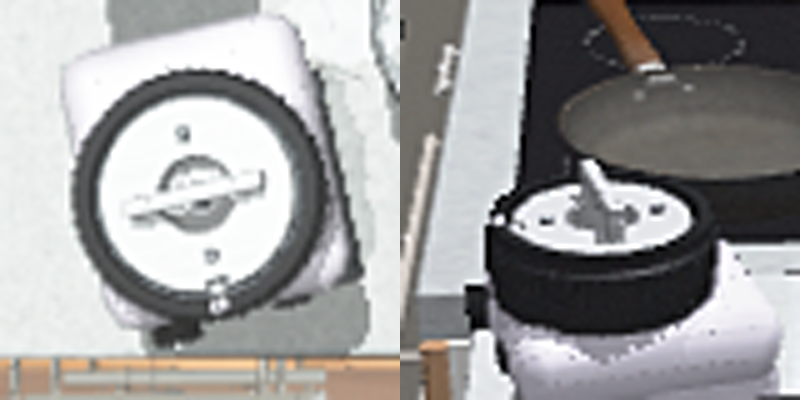

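The bar top is now at 0.1873 m (home is 0.1875) and the flange is below the rim. The notch at (213,280) lines up with the marker at (218,300). Handing in.

```bash
python3 -c "
from workcell import order;print(order.hand_in())"
```

```text
the job is handed in; nothing more can be done
None
```

The carrier was turned until its notch stood over the pin, then pressed fully home (bar top measured at 187.3 mm, home is 187.5 mm) with at most about 17 N read at the wrist, the arm was withdrawn clear, and the job is handed in.

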